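# Straighten a screw eye on the hanging rail with the turning bar

## Robot

A 6-joint arm with a two-finger parallel gripper is mounted at the origin on the work surface. World frame = base frame: x ahead of the robot, y to its left, z up, the work surface at z = 0. Lengths are in m, angles in degrees, forces in N, time in s.
With the tool pointing down it reaches from about 0.3 to 0.775 m from the base axis. Payload 14.6 kg.
Tool frame: the origin (TCP) lies at the very end of the fingers, on their centre line; the grasp point (between the pads) lies 19 mm behind it; z points along the fingers, y is the direction in which the jaws open and shut (so a half turn about z gives the same grasp; the last joint's range is limited). The gripper opens to 85 mm and grips with 20 to 120 N. Pads are 22 mm wide; open, the fingers measure 114 mm over their backs; the gripper's body (76 mm by 85 mm) begins 54 mm behind the grasp point. The pads swing forward as they close: fully open they stand 13 mm farther back than shut.
Start: joints at [64.481, 17.183, 87.147, -0, 75.671, -3.816], TCP at [0.203, 0.511, 0.231] pointing down, gripper open.
Joint ranges: [-173.82, 173.82], [-45.26, 126.66], [13.44, 144.39], [-59.66, 239.66], [0, 175.72], [-146.38, 146.38]. Speed limits (degrees/s): [127.2, 127.2, 147.25, 180, 180, 180].

## Interface

Orientations are given as [roll, pitch, yaw] about the fixed x, y, z axes, in that order (R = Rz(yaw) Ry(pitch) Rx(roll)).
In Python, from cell import bot, imaging, job gives the robot as it stands.
- The arm moves only by the shell command python3 -m pendant 'ROWS' [FORCE]. ROWS is JSON, a list of rows, each an object with "rotation": the turn, a rotation vector about the tool's x, y, z in degrees, a list of three; "travel": the shift along the tool's x, y, z in mm, a list of three; "hand": the finger opening in mm, from 0 to 85.4. In form: [{"rotation": [rx, ry, rz], "travel": [x, y, z], "hand": hand}, ...]. A call has 1 to 5 rows; each row shifts and turns the commanded pose from where the row before left it, along the tool's axes as they then stand; what a row does not reach is not made up. A row lasts 1/12 s, in which the tool goes at most 41.7 mm and 7.16 degrees, less where a joint would pass 70% of its speed; a pose out of reach is approached as far as the arm can. A call is refused whole if a number of a shift passes 41.7 or a number of a turn 7.16, either way. A call with a gripper value outside its range is refused whole. The fingers move at their own pace and stop on an object; FORCE is the grip in N (left out, the last holds). Time passes only in rows, so rows that do not move let the fingers close. It gives the time, the measured TCP pose, the force and the opening at its end, in the units of the state.
- bot.sense(): the state, without advancing time (a new reading comes with each control period).
- imaging.capture(name): name is "scene" or "top" or "wrist"; returns the picture (420x560x3 uint8, red, green, blue); there is no depth.
- imaging.camera_model(name): a dict with "K" (3x3 intrinsics, pixels), "eye" and "rotation" of the camera in the world; the wrist camera has in their place "mount" (4x4, takes a point from camera to tool coordinates, whose origin is the TCP and whose axes are the flange's). Camera axes: x right, y up, looking along -z (the intrinsics and any distortion apply to the point x, -y, -z); pixel columns grow to the right and rows downward; lengths in m; the calibration is good to about 2 mm. The wrist camera is an equidistant fisheye: a pixel r from the principal point sees the ray r / f radians off the axis. A picture is of the moment at which its call begins: read the wrist's pose just before it. camera_model takes no time and is no camera call.
- job.close_job(): hands the job in, once; it reports no verdict.
The state is a dict: "clock": time; "qpos": joint angles; "dq": joint speeds; "tau": joint torques, N m; "tool_pos": TCP position; "tcp_rot": TCP orientation; "ft_force": force on the tool from outside, world axes, zero at the start; "wrist_torque": the same for the moment, N m; "gripper_width": finger opening in m.
Only numpy, scipy, OpenCV 4.12 (cv2) and the standard library are available. Lean on these libraries where they do the work, as an engineer would, in place of code of your own. Each camera call takes 0.05 s, during which the arm holds its last target. There are 200 camera calls.

## Task

One of the three steel screw eyes on the timber hanging rail is not screwed in all the way: its loop stands askew, while the loops of the other two face straight across the rail. Take the turning bar with the orange handle from the green mat, slide its rod through the askew loop and screw that eye clockwise (seen from above), less than a quarter turn, until its loop faces straight across the rail like its neighbours. Then draw the bar out and lay it flat on the green mat again.

Things in the scene. Friction and masses are not known exactly. Their poses are not given: they have to be found in the camera images.
- bar_grip (a point): Loose turning bar, 0.2 kg, lying flat on the mat. Point: centre of its orange square handle (100 mm long, 24 x 24 mm; grip here), 12 mm above its underside. x axis: along the bar to the rod's tip; z up. On the same centre line a round aluminium rod, 14 mm thick, runs from 50 to 140 mm along +x, its last 12 mm tapering to 6 mm. It balances within the handle.
- loop (a point): Centre of the askew eye's loop, 70 mm above the bench, on the eye's vertical turning axis. The loop: a steel ring on edge, 28 mm inside, 38 outside, 16 wide along its hole. x: along the hole, level, away from the robot; z up. One of 3 like eyes 140 mm apart on a fixed timber rail (50 wide, 36 high, 400 long, roughly along y). The 14 mm rod swings about 35 degrees either way in the hole before the eye follows.
- loose_eye (a joint): Angle of the askew eye in rad: 0 when its hole lies straight across the rail like its neighbours', -0.95 to -0.6 at the start, growing as it is screwed clockwise seen from above. Stiff (0.12 N m): it stays where it is left, also while the rod swings back through its play. No stop at 0: it can be turned too far; anticlockwise it stops at -1.25.
- mat_top (a point): Centre of the top of the fixed green mat, 3 mm thick, 100 mm along its x by 210 mm along its y, flat on the bench on the robot's side of the rail. Its z is up. It lies aslant: its y axis points obliquely away from the robot. The bar lies roughly along the mat's y at the start.
Not all that is in view belongs to the job. Of the things shaped like the part that bears mat_top, the green one is meant.

How it is judged (in metres and radians):
On the way, in this order (a step that is already met when the one before it is completed fails the run):
1. the rod is through the askew loop, before the eye has been turned (x of loop in the frame of bar_grip between 0.055 and 0.13 m and y of loop in the frame of bar_grip between -0.014 and 0.014 m and z of loop in the frame of bar_grip between -0.014 and 0.014 m and value of joint loose_eye below -0.4 rad), for 0.1 s.
2. with the rod in the loop, the eye has been turned until its loop faces straight across the rail (x of loop in the frame of bar_grip between 0.055 and 0.13 m and y of loop in the frame of bar_grip between -0.014 and 0.014 m and z of loop in the frame of bar_grip between -0.014 and 0.014 m and value of joint loose_eye between -0.22 and 0.22 rad), for 0.2 s.
At the end, for the whole second after the job is handed in: The eye's loop faces straight across the rail to within 0.22 rad (about 12 degrees), and the bar is out of the loop, lying flat with the centre of its handle over the green mat (handle centre less than 25 mm above the bench, bar level to within 10 degrees) (value of joint loose_eye between -0.22 and 0.22 rad and height (world z) of bar_grip below 0.025 m and x of bar_grip in the frame of mat_top between -0.05 and 0.05 m and y of bar_grip in the frame of mat_top between -0.105 and 0.105 m and angle between the x axis of bar_grip and the z axis of mat_top, either way round above 1.4 rad and velocity of joint loose_eye between -0.05 and 0.05 rad/s); the robot touches nothing.
It also fails if it takes over 58 s, if anything falls off the work surface, if the arm or the gripper's body presses on something with over 40 N, if the wrist force passes 120 N, or if a joint passes its speed limit or range.

## Working session

There is one attempt and no reset: what is moved stays moved. The work goes in short steps, Python scripts to look and compute and a shell command to move; the robot and the scene stay as the last step left them, time stands still between calls to the robot, and variables do not carry over. Pictures are saved under pics/ and viewed, about 8 in all and at most 12, crops included, and the job is handed in when it is done.

```bash
mkdir -p pics; ls; python3 - <<'E'
from cell import bot,imaging
import cv2,json
s=bot.sense();print(s)
for n in("top","scene"):
    cv2.imwrite(f"pics/{n}0.png",imaging.capture(n)[:,:,::-1]);print(n,imaging.camera_model(n))
print(imaging.camera_model("wrist"))
E
```

```text
pics
{'clock': 0.0, 'qpos': array([ 6.44803065e+01,  1.72163574e+01,  8.71820805e+01,  6.93672411e-04,
        7.56703988e+01, -3.81639245e+00]), 'dq': array([ 0.08330137, -0.15131019,  0.00962548, -0.03088631,  0.0219766 ,
       -0.03786347]), 'tau': array([ 1.93863598e-03, -5.43509209e+01, -3.61782467e+01,  2.00278151e-05,
        4.11836954e-03,  1.83173591e-05]), 'tool_pos': array([0.20328859, 0.51078735, 0.23070119]), 'tcp_rot': array([-1.79931361e+02, -5.25212217e-03,  1.58296524e+02]), 'ft_force': array([-0.41630724,  0.26275924,  0.01456397]), 'wrist_torque': array([-0.00289909, -0.01742275,  0.01180096]), 'gripper_width': 0.08555786679625287}
top {'K': array([[428.30850601,   0.        , 280.27475771],
       [  0.        , 428.30850601, 207.50978923],
       [  0.        ,   0.        ,   1.        ]]), 'eye': array([ 0.23832202, -0.04232602,  0.9698557 ]), 'rotation': array([ 11.56508976,   0.27943355, -81.07144976])}
scene {'K': array([[429.81721797,   0.        , 278.94285289],
       [  0.        , 429.81721797, 209.09356713],
       [  0.        ,   0.        ,   1.        ]]), 'eye': array([ 0.86926712, -0.55361909,  1.08623375]), 'rotation': array([35.27838864, -0.42901947, 40.57145717])}
{'K': array([[325.1922621 ,   0.        , 282.86187743],
       [  0.        , 325.1922621 , 210.63915476],
       [  0.        ,   0.        ,   1.        ]]), 'mount': array([[-5.82563462e-04,  9.50406005e-01,  3.11011391e-01,
         7.91375035e-02],
       [ 9.99999745e-01,  4.25476141e-04,  5.72931534e-04,
        -3.08877128e-05],
       [ 4.12189644e-04,  3.11011646e-01, -9.50406011e-01,
        -1.43190599e-01],
       [ 0.00000000e+00,  0.00000000e+00,  0.00000000e+00,
         1.00000000e+00]])}
```

View pics/top0.png

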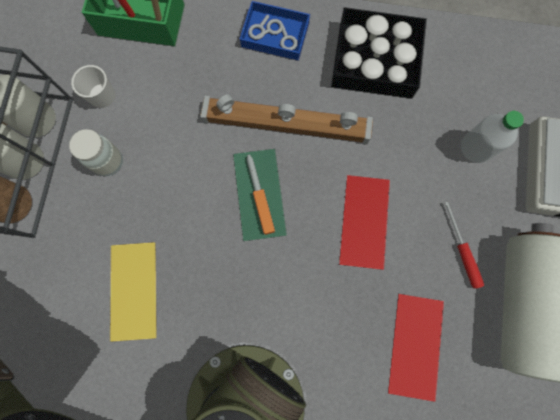

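View pics/scene0.png

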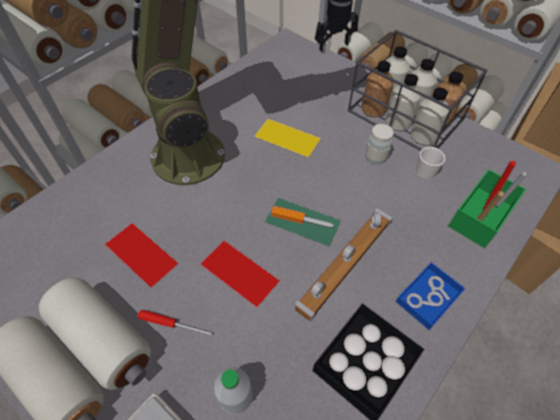

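The top view shows the bar from handle (263,212) to tip (250,157) on the green mat, and the eyes at about (225,104), (287,113) and (348,121). Next I'll enlarge both views.

```bash
cat > h.py <<'E'
import numpy as np,cv2
from scipy.spatial.transform import Rotation as R
from cell import bot,imaging
def cam(n):
    m=imaging.camera_model(n);return m["K"],np.array(m["eye"]),R.from_euler("xyz",m["rotation"],degrees=True).as_matrix()
def pix(n,uv,z):
    K,e,Rm=cam(n);r=np.linalg.inv(K)@[*uv,1];d=Rm@(r*[1,-1,-1]);return e+d*(z-e[2])/d[2]
def proj(n,p):
    K,e,Rm=cam(n);c=Rm.T@(np.array(p)-e)*[1,-1,-1];q=K@c;return q[:2]/q[2]
E
python3 - <<'E'
import cv2,numpy as np
a=cv2.imread("pics/top0.png");b=cv2.imread("pics/scene0.png")
A=cv2.resize(a[85:250,195:380],None,fx=4,fy=4,interpolation=3)[:600]
cv2.imwrite("pics/topc.png",A[:600])
B=cv2.resize(b[190:320,260:400],None,fx=4.5,fy=4.5,interpolation=3);cv2.imwrite("pics/scc.png",B)
E
```

```text
(no output)
```

View pics/topc.png

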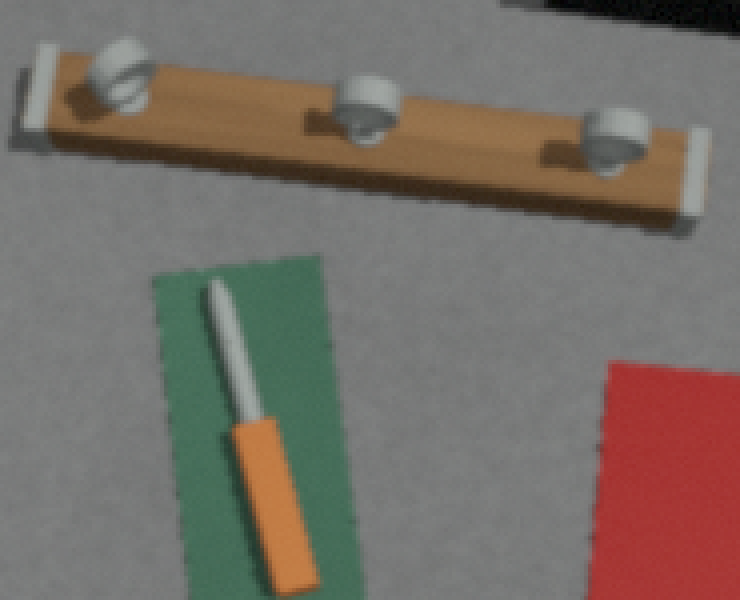

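View pics/scc.png

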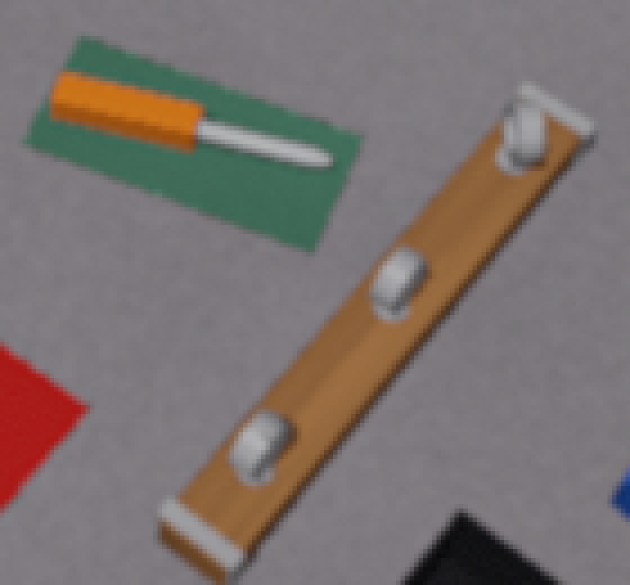

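```bash
cat > est.py <<'E'
from h import *
tc=lambda x,y:((x+.5)/4+195-.5,(y+.5)/4+85-.5)
sc=lambda x,y:((x+.5)/4.5+260-.5,(y+.5)/4.5+190-.5)
def tri(a,b):
    A=[];B=[]
    for n,uv in(("top",a),("scene",b)):
        p=pix(n,uv,0);K,e,_=cam(n);d=(p-e)/np.linalg.norm(p-e);P=np.eye(3)-np.outer(d,d);A.append(P);B.append(P@e)
    return np.linalg.lstsq(np.vstack(A),np.hstack(B),rcond=None)[0]
if __name__=="__main__":
    np.set_printoptions(precision=4,suppress=True)
    for t,s in(((122,75),(525,133)),((367,103),(400,280)),((615,138),(262,448))): print("loop",tri(tc(*t),sc(*s)), pix("top",tc(*t),.07))
    for p in((58,52),(690,130),(683,212),(50,130)): print("rail",pix("top",tc(*p),.036))
    for p in((232,428),(276,418),(319,585),(276,595)): print("handle",pix("top",tc(*p),.027))
    print("tip",pix("top",tc(216,283),.015)); 
    for p in((235,154),(275,149),(285.5,235),(245.5,240.5)): print("mat",pix("top",p,.003))
    # scene: handle top-face corners 
    for p in((65,72),(204,104),(193,133),(53,100)): print("handle scene",pix("scene",sc(*p),.027))
    print("tip scene",pix("scene",sc(330,158),.015))
E
python3 est.py
```

```text
loop [0.6394 0.1525 0.068 ] [0.6375 0.1509 0.07  ]
loop [0.6421 0.0121 0.0707] [0.6419 0.0116 0.07  ]
loop [ 0.6447 -0.128   0.0669] [ 0.6424 -0.1286  0.07  ]
rail [0.6611 0.198  0.036 ]
rail [ 0.6693 -0.1743  0.036 ]
rail [ 0.6187 -0.1761  0.036 ]
rail [0.6123 0.1934 0.036 ]
handle [0.4548 0.0597 0.027 ]
handle [0.4644 0.0361 0.027 ]
handle [ 0.3738 -0.0031  0.027 ]
handle [0.3646 0.0196 0.027 ]
tip [0.542  0.0849 0.015 ]
mat [0.5442 0.1189 0.003 ]
mat [0.571  0.0274 0.003 ]
mat [ 0.3718 -0.0286  0.003 ]
mat [0.3454 0.0592 0.003 ]
handle scene [0.3682 0.0209 0.027 ]
handle scene [0.4556 0.0617 0.027 ]
handle scene [0.4647 0.0387 0.027 ]
handle scene [ 0.3773 -0.0017  0.027 ]
tip scene [0.5412 0.0893 0.015 ]
```

The two cameras agree within 2–3 mm:

| Item | Position (m) | Direction |
|---|---|---|
| Handle centre | (0.4155, 0.029) | yaw about 24.3° |
| Askew loop (left eye) | (0.638, 0.152, 0.07) | straight is about yaw 1° |
| Mat centre | (0.458, 0.044) | y axis at yaw about 16° |

I'll grasp with tool yaw 204°, so joint 6 has room for the turn.

```bash
for i in 1 2 3; do python3 -m pendant '[{"rotation":[0,0,0],"travel":[-25,-24.6,6],"hand":70},{"rotation":[0,0,0],"travel":[-25,-24.6,6],"hand":70},{"rotation":[0,0,0],"travel":[-25,-24.6,6],"hand":70},{"rotation":[0,0,0],"travel":[-25,-24.6,6],"hand":70},{"rotation":[0,0,0],"travel":[-25,-24.6,6],"hand":70}]' 80; done
python3 -m pendant '[{"rotation":[0,0,-6.6],"travel":[0,0,0],"hand":70},{"rotation":[0,0,-6.6],"travel":[0,0,0],"hand":70},{"rotation":[0,0,-6.6],"travel":[0,0,0],"hand":70},{"rotation":[0,0,-6.6],"travel":[0,0,0],"hand":70},{"rotation":[0,0,-6.6],"travel":[0,0,0],"hand":70}]'
python3 -m pendant '[{"rotation":[0,0,-6.5],"travel":[0,0,0],"hand":70},{"rotation":[0,0,-6.5],"travel":[0,0,0],"hand":70},{"rotation":[0,0,0],"travel":[0,0,0],"hand":70}]'
```

```text
clock: 0.52
tool_pos: [0.2742, 0.3489, 0.2007]
tcp_rot: [-180.0, -0.0, 158.3]
ft_force: [1.0, 0.4, -0.1]
gripper_width: 0.0697
clock: 0.93
tool_pos: [0.3448, 0.1884, 0.171]
tcp_rot: [180.0, 0.0, 158.3]
ft_force: [1.2, 0.3, 0.2]
gripper_width: 0.0699
clock: 1.35
tool_pos: [0.4156, 0.0277, 0.141]
tcp_rot: [-180.0, -0.0, 158.3]
ft_force: [1.0, 1.6, 0.5]
gripper_width: 0.07
clock: 1.77
tool_pos: [0.4152, 0.0294, 0.141]
tcp_rot: [180.0, -0.0, -168.4]
ft_force: [-0.1, 0.0, -0.3]
gripper_width: 0.0697
clock: 2.02
tool_pos: [0.4152, 0.0295, 0.1411]
tcp_rot: [180.0, -0.0, -155.4]
ft_force: [-0.5, -0.8, -0.7]
gripper_width: 0.0697
```

```bash
cat >> h.py <<'E'
def wproj(P,s=None):
    m=imaging.camera_model("wrist");s=s or bot.sense()
    T=np.eye(4);T[:3,:3]=R.from_euler("xyz",s["tcp_rot"],degrees=True).as_matrix();T[:3,3]=s["tool_pos"]
    T=T@m["mount"];P=np.atleast_2d(P);c=(P-T[:3,3])@T[:3,:3]*[1,-1,-1]
    rho=np.hypot(c[:,0],c[:,1]);th=np.arctan2(rho,c[:,2]);K=m["K"]
    return np.c_[K[0,2]+K[0,0]*th*c[:,0]/rho,K[1,2]+K[1,1]*th*c[:,1]/rho]
def ring(c,yaw,n=40):
    a=np.radians(yaw);d=np.array([np.cos(a),np.sin(a),0]);l=np.array([-d[1],d[0],0]);t=np.linspace(0,2*np.pi,n)
    return [np.array(c)+s*.008*d+r*(np.cos(t)[:,None]*l+np.sin(t)[:,None]*[0,0,1]) for s in(-1,1) for r in(.019,.014)]
E
cat > wv.py <<'E'
import sys
from h import *
s=bot.sense();im=imaging.capture("wrist")[:,:,::-1].copy();out=im.copy()
yaw=float(sys.argv[2]) if len(sys.argv)>2 else None
g,a=np.array([.4155,.029,.015]),np.radians(24.3)
if len(sys.argv)>3:
    d=np.array([np.cos(a),np.sin(a),0]);l=np.array([-d[1],d[0],0])
    q=np.array([g+x*d+y*l+[0,0,.012] for x,y in((-.05,-.012),(.05,-.012),(.05,.012),(-.05,.012))]+[g+.14*d])
    cv2.polylines(out,[np.int32(wproj(q,s)[:4]*16)],True,(255,0,0),1,16,4)
    print(wproj(q,s))
if yaw is not None:
    for r in ring((.638,.152,.07),yaw): cv2.polylines(out,[np.int32(wproj(r,s)*16)],False,(0,0,255),1,16,4)
cv2.imwrite("pics/raw.png",im)
cv2.imwrite(f"pics/{sys.argv[1]}.png",cv2.resize(np.hstack([out]),None,fx=1.4,fy=1.4,interpolation=3))
print(wproj([.638,.152,.07],s)*1.4)
E
python3 wv.py w1 45 1
```

```text
[[268.06425802 144.95789095]
 [269.05158946 259.42389981]
 [296.23475201 259.54708336]
 [298.37946716 145.10701557]
 [282.27067022 330.30749315]]
[[420.07553132 605.6887114 ]]
```

View pics/w1.png

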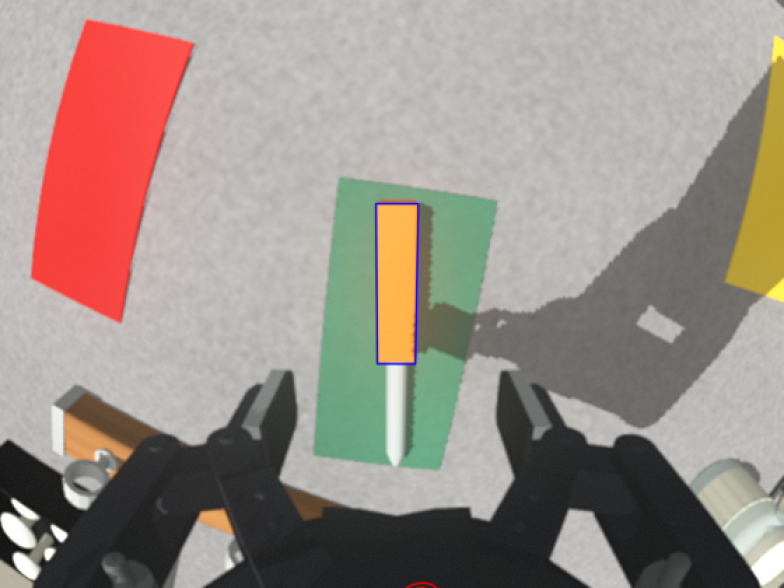

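The projected handle (blue) matches the image, so the calibration and bar estimate hold. Now I'll descend and grip.

```bash
python3 -m pendant '[{"rotation":[0,0,0],"travel":[0,0,30],"hand":60},{"rotation":[0,0,0],"travel":[0,0,30],"hand":60},{"rotation":[0,0,0],"travel":[0,0,30],"hand":60},{"rotation":[0,0,0],"travel":[0,0,25],"hand":60},{"rotation":[0,0,0],"travel":[0,0,20],"hand":60}]' 80
python3 -m pendant '[{"rotation":[0,0,0],"travel":[0,0,0],"hand":40},{"rotation":[0,0,0],"travel":[0,0,0],"hand":15},{"rotation":[0,0,0],"travel":[0,0,0],"hand":15},{"rotation":[0,0,0],"travel":[0,0,0],"hand":15},{"rotation":[0,0,0],"travel":[0,0,0],"hand":15}]'
python3 -m pendant '[{"rotation":[0,0,0],"travel":[0,0,0],"hand":15},{"rotation":[0,0,0],"travel":[0,0,0],"hand":15},{"rotation":[0,0,0],"travel":[0,0,0],"hand":15}]'
```

```text
clock: 2.48
tool_pos: [0.4146, 0.0295, 0.0044]
tcp_rot: [180.0, -0.1, -156.0]
ft_force: [0.7, -0.3, 0.5]
gripper_width: 0.0599
clock: 2.9
tool_pos: [0.4161, 0.0295, 0.0077]
tcp_rot: [-179.9, 0.1, -155.8]
ft_force: [-2.9, -0.2, 9.0]
gripper_width: 0.0223
clock: 3.15
tool_pos: [0.4161, 0.0295, 0.0076]
tcp_rot: [-179.9, 0.1, -155.7]
ft_force: [-2.1, -0.2, 9.3]
gripper_width: 0.0223
```

```bash
python3 -m pendant '[{"rotation":[0,0,0],"travel":[0,0,-15],"hand":15},{"rotation":[0,0,0],"travel":[0,0,-30],"hand":15},{"rotation":[0,0,0],"travel":[0,0,-30],"hand":15},{"rotation":[0,0,0],"travel":[0,0,-30],"hand":15},{"rotation":[0,0,0],"travel":[0,0,0],"hand":15}]'
python3 - <<'E'
from h import *
rows=[]
for n,(u,v) in(("top",(225,104)),("scene",(377,219))):
    im=cv2.imread(f"pics/{n}0.png")[v-16:v+17,u-16:u+17]
    ps=[]
    for y in(None,36,46,56):
        A=cv2.resize(im,None,fx=6,fy=6,interpolation=3)
        if y: 
            for r in ring((.638,.152,.07),y):
                q=np.array([proj(n,p) for p in r]);q=(q-[u-16,v-16]+.5)*6-.5
                cv2.polylines(A,[np.int32(q*16)],False,(0,0,255),1,16,4)
        ps.append(A)
    rows.append(np.hstack(ps))
cv2.imwrite("pics/eye.png",np.vstack(rows))
E
```

```text
clock: 3.57
tool_pos: [0.4177, 0.0295, 0.1169]
tcp_rot: [-179.8, 0.5, -155.7]
ft_force: [0.2, 0.0, -1.0]
gripper_width: 0.0221
```

View pics/eye.png

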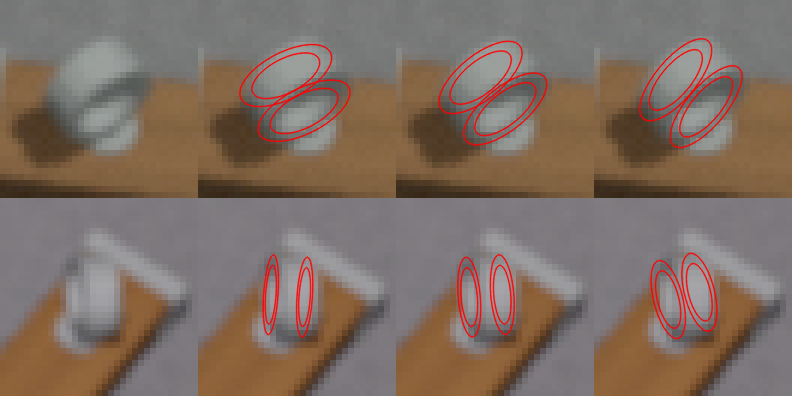

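The eye's hole is at yaw about 42°, so the eye angle is about −0.72 rad, and the loop is near (0.639, 0.153). I'll line the bar up 180 mm short of it.

```bash
python3 -m pendant '[{"rotation":[0,0,-5.9],"travel":[0,0,0],"hand":15},{"rotation":[0,0,-5.9],"travel":[0,0,0],"hand":15},{"rotation":[0,0,-5.9],"travel":[0,0,0],"hand":15},{"rotation":[0,0,0],"travel":[-22,-19,0],"hand":15},{"rotation":[0,0,0],"travel":[-22,-19,0],"hand":15}]'
python3 -m pendant '[{"rotation":[0,0,0],"travel":[-22,-18,18],"hand":15},{"rotation":[0,0,0],"travel":[0,0,18],"hand":15},{"rotation":[0,0,0],"travel":[0,0,18],"hand":15},{"rotation":[0,0,0],"travel":[0,0,0],"hand":15},{"rotation":[0,0,0],"travel":[0,0,0],"hand":15}]'
cat > snap.py <<'E'
import sys
from h import *
out=[]
for n,(u,v,w,h) in(("top",(200,75,100,110)),("scene",(310,180,100,110))):
    im=imaging.capture(n)[:,:,::-1];cv2.imwrite(f"pics/{sys.argv[1]}_{n}.png",im)
    out.append(cv2.resize(np.ascontiguousarray(im[v:v+h,u:u+w]),(390,429),interpolation=3))
cv2.imwrite(f"pics/{sys.argv[1]}.png",np.hstack(out))
s=bot.sense();print(s["tool_pos"],s["tcp_rot"],s["ft_force"],s["qpos"].round(1))
E
python3 snap.py a1
```

```text
clock: 3.98
tool_pos: [0.4739, 0.0307, 0.1117]
tcp_rot: [-180.0, 0.0, -138.0]
ft_force: [-0.3, 0.5, -0.9]
gripper_width: 0.0223
clock: 4.4
tool_pos: [0.5014, 0.032, 0.0571]
tcp_rot: [179.9, -0.1, -138.0]
ft_force: [-0.4, 0.2, -1.1]
gripper_width: 0.0224
[0.50231611 0.03204952 0.05852324] [-1.79935535e+02  7.05589629e-02 -1.38013488e+02] [ 0.75500155 -0.23476821 -1.27455107] [  -0.5   23.9  103.7    0.    52.3 -132.5]
```

View pics/a1.png

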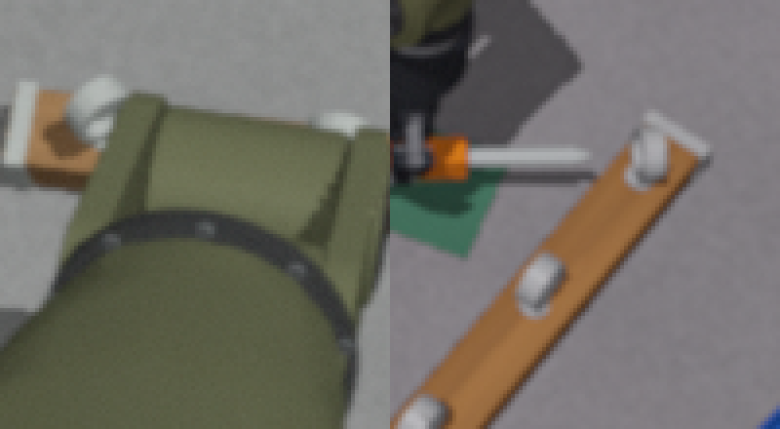

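```bash
python3 - <<'E'
from h import *
f=lambda x,y:((x-390+.5)/3.9+310-.5,(y+.5)/3.9+180-.5)
d=np.array([.743,.669,0])
b=np.array([.5023,.032,.0659]);print(proj("scene",b+.14*d),proj("scene",b+.06*d),f(588,155),f(470,157))
print(pix("scene",f(588,155),.066),b+.14*d)
for c in((.639,.153,.07),(.638,.152,.07)):print(proj("scene",c),proj("top",c))
print(f(652,150))
E
python3 -m pendant '[{"rotation":[0,0,0],"travel":[-3,-2,-4],"hand":15},{"rotation":[0,0,0],"travel":[0,0,0],"hand":15},{"rotation":[0,0,0],"travel":[0,0,0],"hand":15}]'
```

```text
[360.78083935 219.38877593] [332.93903602 219.85067791] (360.3974358974359, 219.37179487179486) (330.14102564102564, 219.8846153846154)
[0.60548054 0.12492246 0.066     ] [0.60632 0.12566 0.0659 ]
[375.93036195 218.79194555] [224.33332517 102.62447866]
[375.44242017 218.82158581] [224.68850101 103.09465737]
(376.8076923076923, 218.0897435897436)
clock: 4.75
tool_pos: [0.5061, 0.0326, 0.0624]
tcp_rot: [-179.9, 0.1, -138.0]
ft_force: [-0.1, 0.0, -2.3]
gripper_width: 0.0225
```

```bash
python3 -m pendant '[{"rotation":[0,0,0],"travel":[-10,0,0],"hand":15},{"rotation":[0,0,0],"travel":[-10,0,0],"hand":15},{"rotation":[0,0,0],"travel":[-10,0,0],"hand":15},{"rotation":[0,0,0],"travel":[-10,0,0],"hand":15},{"rotation":[0,0,0],"travel":[-10,0,0],"hand":15}]'
python3 -m pendant '[{"rotation":[0,0,0],"travel":[-9,0,0],"hand":15},{"rotation":[0,0,0],"travel":[-9,0,0],"hand":15},{"rotation":[0,0,0],"travel":[-9,0,0],"hand":15},{"rotation":[0,0,0],"travel":[-9,0,0],"hand":15},{"rotation":[0,0,0],"travel":[0,0,0],"hand":15}]'
python3 snap.py a2
```

```text
clock: 5.17
tool_pos: [0.5434, 0.067, 0.0611]
tcp_rot: [180.0, -0.0, -138.0]
ft_force: [-0.0, 0.4, -2.2]
gripper_width: 0.0226
clock: 5.58
tool_pos: [0.5704, 0.0911, 0.0613]
tcp_rot: [-180.0, 0.0, -138.0]
ft_force: [-0.1, 0.3, -2.3]
gripper_width: 0.0224
[0.56931915 0.09020503 0.06107688] [ 1.79990307e+02 -1.75596460e-02 -1.37983269e+02] [ 0.32864966 -0.24380027 -1.18673213] [   5.4   31.5   91.4   -0.    57.2 -126.7]
```

View pics/a2.png

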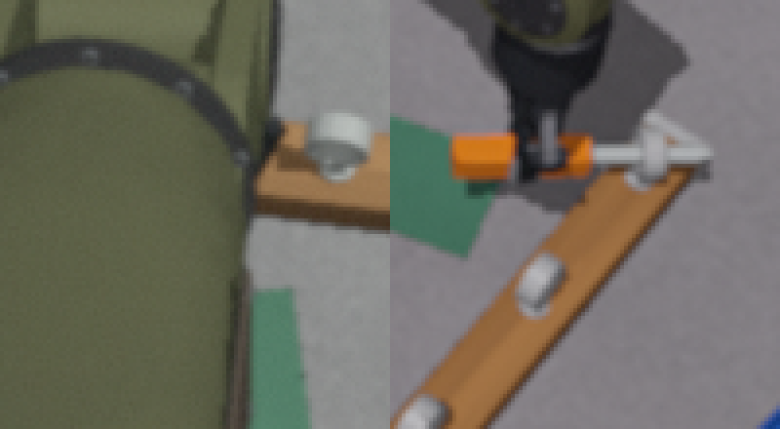

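The rod passes through the loop with no contact force. Now I'll turn clockwise about the loop axis in 4° rows.

```bash
for i in 1 2 3; do python3 -m pendant '[{"rotation":[0,0,4],"travel":[-0.2,6.6,0],"hand":15},{"rotation":[0,0,4],"travel":[-0.2,6.6,0],"hand":15},{"rotation":[0,0,4],"travel":[-0.2,6.6,0],"hand":15},{"rotation":[0,0,4],"travel":[-0.2,6.6,0],"hand":15},{"rotation":[0,0,4],"travel":[-0.2,6.6,0],"hand":15}]' 100; done
python3 - <<'E'
from h import *
s=bot.sense();a=np.radians(s["tcp_rot"][2]);print(s["tool_pos"],s["tcp_rot"],s["ft_force"],s["wrist_torque"])
v=np.array([.6395,.1535])-s["tool_pos"][:2];print("loop in bar",v@[-np.cos(a),-np.sin(a)],v@[np.sin(a),-np.cos(a)])
E
```

```text
clock: 6.1
tool_pos: [0.5513, 0.1177, 0.0613]
tcp_rot: [180.0, -0.0, -158.2]
ft_force: [0.4, 0.1, -1.9]
gripper_width: 0.0214
clock: 6.52
tool_pos: [0.5444, 0.1498, 0.0613]
tcp_rot: [-180.0, -0.0, -178.2]
ft_force: [0.5, -1.2, -1.5]
gripper_width: 0.022
clock: 6.93
tool_pos: [0.549, 0.1822, 0.0613]
tcp_rot: [-180.0, -0.0, 161.8]
ft_force: [1.7, -3.1, -1.8]
gripper_width: 0.0215
[0.54903103 0.18223291 0.06129638] [-1.79970251e+02 -9.33544133e-03  1.61776740e+02] [ 1.69031844 -3.13477164 -1.75539314] [-0.30385477 -0.14727998  0.01974108]
loop in bar 0.09491688305082048 0.0009996925989327365
```

```bash
python3 -m pendant '[{"rotation":[0,0,4],"travel":[-0.2,6.6,0],"hand":15},{"rotation":[0,0,4],"travel":[-0.2,6.6,0],"hand":15},{"rotation":[0,0,4],"travel":[-0.2,6.6,0],"hand":15},{"rotation":[0,0,0],"travel":[0,0,0],"hand":15}]' 100
python3 snap.py a3
python3 - <<'E'
from h import *
rows=[]
for n,(u,v) in(("top",(225,104)),("scene",(377,219))):
    im=cv2.imread(f"pics/a3_{n}.png")[v-20:v+21,u-20:u+21]; ps=[]
    for y in(None,-10,1,14):
        A=cv2.resize(im,None,fx=4.7,fy=4.7,interpolation=3)
        if y is not None:
            for r in ring((.640,.1535,.07),y):
                q=np.array([proj(n,p) for p in r]);q=(q-[u-20,v-20]+.5)*4.7-.5
                cv2.polylines(A,[np.int32(q*16)],False,(0,0,255),1,16,4)
        ps.append(A)
    rows.append(np.hstack(ps))
cv2.imwrite("pics/a3e.png",np.vstack(rows))
E
```

```text
clock: 7.27
tool_pos: [0.5572, 0.2006, 0.0612]
tcp_rot: [-180.0, -0.0, 149.8]
ft_force: [-1.1, -3.1, -1.4]
gripper_width: 0.0217
[0.55692047 0.20003107 0.06114993] [-1.79960890e+02 -1.55770506e-02  1.50115906e+02] [-0.65837526 -2.4068139  -1.26715858] [ 16.2  33.1  88.6  -0.   58.3 -43.9]
```

View pics/a3e.png

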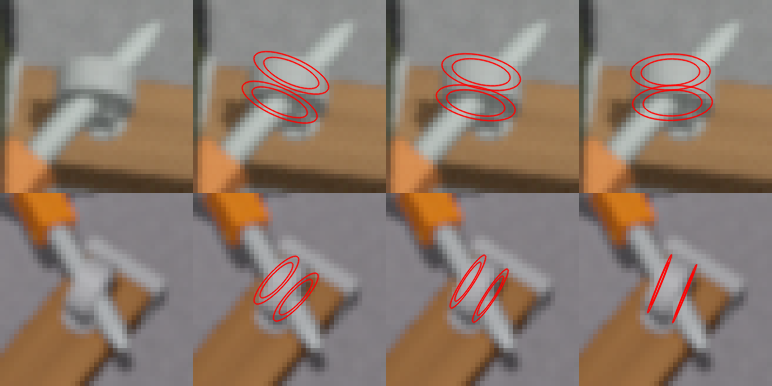

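```bash
python3 - <<'E'
from h import *
c1=np.array([.640,.1535,.07]);d=np.array([.0025,-.14,0])
for i in(1,2):print(proj("top",c1+i*d),proj("scene",c1+i*d))
rows=[]
for n in("top","scene"):
    im=cv2.imread(f"pics/a3_{n}.png");ps=[]
    for i in range(3):
        u,v=proj(n,c1+i*d)
        M=np.float32([[9,0,-9*(u-14)],[0,9,-9*(v-14)]])
        ps.append(cv2.warpAffine(im,M,(260,260),flags=cv2.INTER_CUBIC))
    rows.append(np.hstack(ps))
cv2.imwrite("pics/cmp.png",np.vstack(rows))
E
```

```text
[285.59611456 110.01997003] [348.68165711 251.7834921 ]
[347.5757444  117.92785548] [317.88551036 288.4525325 ]
```

View pics/cmp.png

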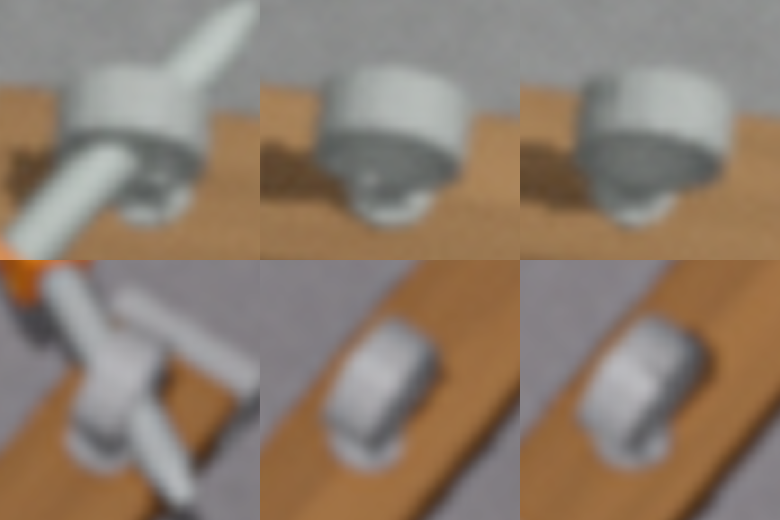

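The askew eye still looks about 5–8° short of its neighbours, in line with the 35° play estimate. I'll turn 6° more.

```bash
python3 -m pendant '[{"rotation":[0,0,3],"travel":[-0.1,4.9,0],"hand":15},{"rotation":[0,0,3],"travel":[-0.1,4.9,0],"hand":15},{"rotation":[0,0,0],"travel":[0,0,0],"hand":15},{"rotation":[0,0,0],"travel":[0,0,0],"hand":15},{"rotation":[0,0,0],"travel":[0,0,0],"hand":15}]' 100
python3 snap.py a4
python3 - <<'E'
from h import *
s=bot.sense();a=np.radians(s["tcp_rot"][2])
v=np.array([.640,.1535])-s["tool_pos"][:2];print("loop in bar",v@[-np.cos(a),-np.sin(a)],v@[np.sin(a),-np.cos(a)])
c1=np.array([.640,.1535,.07]);d=np.array([.0025,-.14,0])
rows=[]
for n in("top","scene"):
    ps=[]
    for f,i in(("a3",0),("a4",0),("a4",1)):
        u,v=proj(n,c1+i*d)
        M=np.float32([[9,0,-9*(u-14)],[0,9,-9*(v-14)]])
        ps.append(cv2.warpAffine(cv2.imread(f"pics/{f}_{n}.png"),M,(260,260),flags=cv2.INTER_CUBIC))
    rows.append(np.hstack(ps))
cv2.imwrite("pics/cmp2.png",np.vstack(rows))
E
```

```text
clock: 7.78
tool_pos: [0.5623, 0.2083, 0.0612]
tcp_rot: [-180.0, -0.0, 144.1]
ft_force: [0.0, -3.6, -2.0]
gripper_width: 0.0215
[0.56232284 0.20844301 0.06124884] [-1.79981050e+02 -6.89579559e-03  1.44072307e+02] [-2.20125369 -3.44672981 -0.83818612] [ 16.8  34.   87.2  -0.   58.8 -37.2]
loop in bar 0.0951382818928868 0.0010875918499057855
```

View pics/cmp2.png

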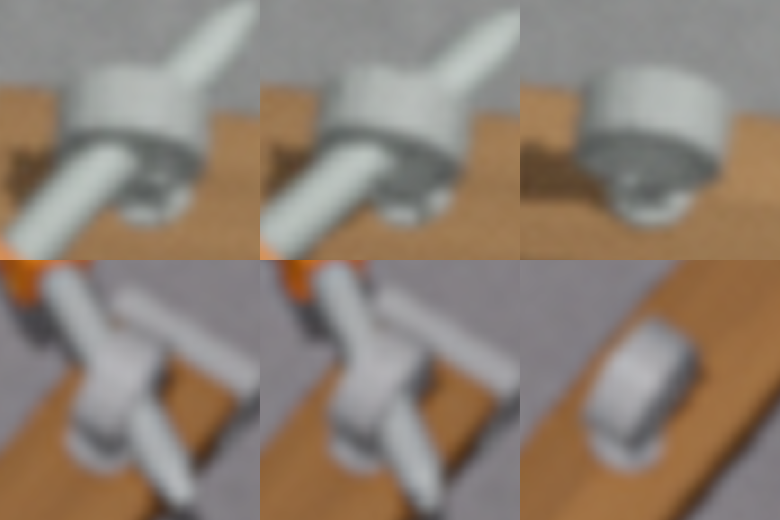

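Both views now match the neighbouring eye. I'll swing back through the play to centre the rod, then draw it out.

```bash
python3 -m pendant '[{"rotation":[0,0,-5],"travel":[-0.4,-8.2,0],"hand":15},{"rotation":[0,0,-5],"travel":[-0.4,-8.2,0],"hand":15},{"rotation":[0,0,-5],"travel":[-0.4,-8.2,0],"hand":15},{"rotation":[0,0,-5],"travel":[-0.4,-8.2,0],"hand":15},{"rotation":[0,0,-5],"travel":[-0.4,-8.2,0],"hand":15}]'
python3 -m pendant '[{"rotation":[0,0,-5],"travel":[-0.4,-8.2,0],"hand":15},{"rotation":[0,0,-5],"travel":[-0.4,-8.2,0],"hand":15},{"rotation":[0,0,0],"travel":[0,0,0],"hand":15},{"rotation":[0,0,0],"travel":[0,0,0],"hand":15}]'
python3 - <<'E'
from h import *
s=bot.sense();a=np.radians(s["tcp_rot"][2])
v=np.array([.640,.1535])-s["tool_pos"][:2];print("loop in bar",v@[-np.cos(a),-np.sin(a)],v@[np.sin(a),-np.cos(a)])
E
```

```text
clock: 8.3
tool_pos: [0.5462, 0.1713, 0.0614]
tcp_rot: [180.0, 0.0, 169.3]
ft_force: [-0.2, -0.9, -1.6]
gripper_width: 0.0218
clock: 8.63
tool_pos: [0.5449, 0.1552, 0.0615]
tcp_rot: [180.0, 0.0, 178.9]
ft_force: [-0.3, 0.6, -1.5]
gripper_width: 0.0219
loop in bar 0.09507042559848428 0.00021236534456686303
```

```bash
python3 -m pendant '[{"rotation":[0,0,0],"travel":[20,0,0],"hand":15},{"rotation":[0,0,0],"travel":[20,0,0],"hand":15},{"rotation":[0,0,0],"travel":[20,0,0],"hand":15},{"rotation":[0,0,0],"travel":[20,0,0],"hand":15},{"rotation":[0,0,0],"travel":[20,0,0],"hand":15}]'
python3 -m pendant '[{"rotation":[0,0,-5.7],"travel":[0,0,0],"hand":15},{"rotation":[0,0,-5.7],"travel":[0,0,0],"hand":15},{"rotation":[0,0,-5.7],"travel":[0,0,0],"hand":15},{"rotation":[0,0,0],"travel":[9,-28,0],"hand":15},{"rotation":[0,0,0],"travel":[9,-28,0],"hand":15}]'
python3 -m pendant '[{"rotation":[0,0,0],"travel":[9,-28,0],"hand":15},{"rotation":[0,0,0],"travel":[9,-28,0],"hand":15},{"rotation":[0,0,0],"travel":[0,0,20],"hand":15},{"rotation":[0,0,0],"travel":[0,0,20],"hand":15},{"rotation":[0,0,0],"travel":[0,0,0],"hand":15}]'
python3 -m pendant '[{"rotation":[0,0,0],"travel":[0,0,0],"hand":15},{"rotation":[0,0,0],"travel":[0,0,0],"hand":15}]'
```

```text
clock: 9.05
tool_pos: [0.444, 0.1574, 0.0614]
tcp_rot: [180.0, 0.0, 178.9]
ft_force: [0.2, 0.6, -1.7]
gripper_width: 0.0216
clock: 9.47
tool_pos: [0.4431, 0.0987, 0.0614]
tcp_rot: [180.0, 0.1, -163.8]
ft_force: [0.9, -0.7, -2.0]
gripper_width: 0.0219
clock: 9.88
tool_pos: [0.4399, 0.0392, 0.0189]
tcp_rot: [179.9, -0.2, -164.1]
ft_force: [-0.2, 0.5, -2.3]
gripper_width: 0.0217
clock: 10.05
tool_pos: [0.4418, 0.0398, 0.0221]
tcp_rot: [-180.0, 0.1, -163.9]
ft_force: [0.7, -0.1, -1.8]
gripper_width: 0.0218
```

```bash
python3 -m pendant '[{"rotation":[0,0,0],"travel":[0,0,5],"hand":15},{"rotation":[0,0,0],"travel":[0,0,4],"hand":15},{"rotation":[0,0,0],"travel":[0,0,3],"hand":15},{"rotation":[0,0,0],"travel":[0,0,2],"hand":15},{"rotation":[0,0,0],"travel":[0,0,0],"hand":15}]'
python3 -m pendant '[{"rotation":[0,0,0],"travel":[0,0,0],"hand":24},{"rotation":[0,0,0],"travel":[0,0,0],"hand":30},{"rotation":[0,0,0],"travel":[0,0,0],"hand":45},{"rotation":[0,0,0],"travel":[0,0,0],"hand":60},{"rotation":[0,0,0],"travel":[0,0,0],"hand":60}]'
python3 -m pendant '[{"rotation":[0,0,0],"travel":[0,0,-10],"hand":60},{"rotation":[0,0,0],"travel":[0,0,-20],"hand":60},{"rotation":[0,0,0],"travel":[0,0,-30],"hand":60},{"rotation":[0,0,0],"travel":[0,0,-40],"hand":60},{"rotation":[0,0,0],"travel":[0,0,-40],"hand":60}]'
# swing the arm aside so that the overhead camera sees
python3 -m pendant '[{"rotation":[0,0,0],"travel":[0,-35,0],"hand":60},{"rotation":[0,0,0],"travel":[0,-35,0],"hand":60},{"rotation":[0,0,0],"travel":[0,-35,0],"hand":60},{"rotation":[0,0,0],"travel":[0,-35,0],"hand":60},{"rotation":[0,0,0],"travel":[0,-35,0],"hand":60}]'
python3 -m pendant '[{"rotation":[0,0,0],"travel":[0,-35,0],"hand":60},{"rotation":[0,0,0],"travel":[0,-35,0],"hand":60},{"rotation":[0,0,0],"travel":[0,0,0],"hand":60},{"rotation":[0,0,0],"travel":[0,0,0],"hand":60}]'
python3 - <<'E'
from h import *
a=imaging.capture("top")[:,:,::-1];b=imaging.capture("scene")[:,:,::-1]
A=cv2.resize(np.ascontiguousarray(a[85:250,195:380]),None,fx=2.4,fy=2.4,interpolation=3)
B=cv2.resize(np.ascontiguousarray(b[190:320,260:400]),None,fx=2.5,fy=2.5,interpolation=3)
H=396;B=cv2.copyMakeBorder(B,0,max(0,H-B.shape[0]),0,0,0)[:H]
cv2.imwrite("pics/fin.png",np.hstack([A[:H],B]))
E
```

```text
clock: 10.47
tool_pos: [0.4413, 0.0394, 0.0077]
tcp_rot: [180.0, -0.0, -163.9]
ft_force: [-6.1, 0.6, 12.0]
gripper_width: 0.0216
clock: 10.88
tool_pos: [0.4413, 0.0393, 0.0073]
tcp_rot: [-180.0, 0.0, -163.9]
ft_force: [-0.5, 0.9, 0.3]
gripper_width: 0.0598
clock: 11.3
tool_pos: [0.4406, 0.0393, 0.1493]
tcp_rot: [180.0, -0.1, -163.9]
ft_force: [0.4, -0.9, 1.1]
gripper_width: 0.0601
clock: 11.72
tool_pos: [0.4899, -0.1306, 0.1482]
tcp_rot: [-180.0, 0.0, -163.9]
ft_force: [-0.0, 0.1, 0.6]
gripper_width: 0.0602
clock: 12.05
tool_pos: [0.509, -0.1973, 0.1475]
tcp_rot: [180.0, -0.0, -164.0]
ft_force: [-0.0, 0.9, 0.3]
gripper_width: 0.0598
```

View pics/fin.png

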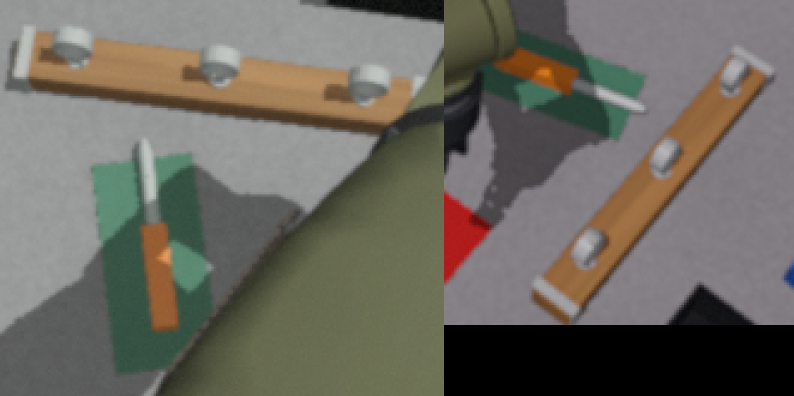

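The final picture shows all three loops parallel across the rail. The bar lies flat with its handle on the green mat, and the gripper is clear. I'm handing the job in.

```bash
python3 -c "
from cell import job;print(job.close_job())"
```

```text
the job is handed in; nothing more can be done
None
```

I handed the job in at about 12 s on the robot's clock, with the askew eye straightened and the bar back on the green mat; no verdict was reported.

- **What I did:** I gripped the bar by its handle and slid the rod through the leftmost loop. I swung it about 78° clockwise about the eye's axis, which includes the rod's play in the hole. I then swung the rod back through that play, drew it out and laid the bar down.
- **Eye angle:** After the first 72° the eye still looked about 5–8° short of its neighbours, so I turned 6° more. After that, and again in the last picture, its loop matched its neighbours in both the top and scene cameras. I judged this by eye, and I expect the remaining error to be only a few degrees.
- **Bar:** In the last picture the handle is on the green mat, near (0.44, 0.04) m. The bar was held level when I let go, and the gripper is clear of everything.
- **Forces:** The highest reading was about 13 N, when I set the bar down on the mat. No check failed. The two fixed cameras differed by 2–4 mm on positions, which fitted within the clearances.

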